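# Finished insert plate through the sprung gate

## Task

Put the finished insert plate away in the drop tray: push the tray's sprung gate open with one finger and, while that finger holds it open, slide the plate along its lane and through the gateway with the other finger until it drops off the ledge and lies flat on the bay floor, then draw the fingers out so that the gate swings shut. Do not grip or lift the plate, do not shove the gate with the plate or let the gate swing against it, and leave everything else where it is.

Things in the scene. Friction and masses are not known exactly. Their poses are not given: they have to be found in the camera images.
- tray: grey painted steel drop tray fixed to the bench. Origin: on the bench top, under the middle of the shut gate. Its +x is the way parts go in, +y is left when looking that way, z up. Gate posts, 10 mm diameter, tops 71 mm above the bench, stand at x = 0, y = +60 and -60 mm; nothing spans the gateway overhead.
- lane (a point): point on the loading shelf's top (14 mm above the bench) in the lane's middle line, at tray x = -90, y = -25 mm. The shelf is flat, x -170 to +12, y -65 to +65 mm. Two guide strips along x, 4 mm wide and 4 mm high (x -165 mm to the ledge, under the gate), with middles at y = 0 and -50 mm, leave a lane 46 mm wide between them; left of it the shelf is plain.
- ledge (a point): point on the shelf's straight far edge, the ledge, 14 mm above the bench, at tray x = +12, y = -25 mm (12 mm beyond the shut gate). The shelf drops off upright here, 10 mm, to the bay floor; a plate whose tail is not pushed clear of it stays leaning on it, in the way of the gate.
- bay (a point): centre of the open-topped bay's floor, 4 mm above the bench, at tray x = +84, y = 0. The bay measures x +12 to +155, y -60 to +60 mm inside, its walls reach 18 mm above the bench. A plate lying flat on this floor is below the gate's sweep.
- gate (a joint): angle of the sprung gate (rad): 0 shut, grows as its free end swings into the bay (to tray +x), stops at 1.6. An upright steel sheet, 4 mm thick, from 2 to 109 mm from its hinge axis, 20 to 63 mm above the bench. A spring closes it: 0.08 N m when shut plus 0.2 N m per rad; let go, it shuts in under half a second.
- gate_hinge (a point): point on the gate's upright hinge axis, at tray x = 0, y = +55 mm, 20 mm above the bench (level of the gate's lower edge). Shut, the gate runs from here toward the tray's -y.
- plate: aluminium insert plate, a block 44 mm (its x) by 36 mm (its y) by 12 mm high, about 120 g, with a brass threaded insert of 18 mm diameter flush in its top. Origin: centre of its underside. It starts flat on the loading shelf in the lane, its x roughly along the tray's x, its middle 55 to 110 mm before the gate.
- thumb_screw: bystander: brass knurled thumb screw standing on its head, 22 mm diameter, 26 mm high, at the near left corner of the loading shelf; origin: centre of its underside
- tin: bystander: round tin of thumb screws, 90 mm diameter, 42 mm high with its contents, left of the tray; origin: centre of its underside
- tap_handle: bystander: hardened steel tap handle, 180 mm long (its x), 24 mm wide, 22 mm high, lying right of the tray; origin: under its middle
- bowl: bystander: grey ceramic bowl, 110 mm diameter, 45 mm high, right of the tray; origin: centre of its underside
- angle_plate: bystander: iron angle plate, 70 by 80 mm, 75 mm high, left of the gate and bay; origin: centre of its underside
- screwdriver: bystander: screwdriver lying on the bench, well to the right of the tray; origin under it
There are look-alikes about, which are no part of the job. Of the things that look like the plate, the smallest one is meant.

How it is judged (in metres and radians):
On the way, in this order (a step that is already met when the one before it is completed fails the run):
1. a finger pushes the gate at least 0.4 rad open while the plate's middle is still before the gate (value of joint gate above 0.4 rad and contact force between the fingers and gate above 0.1 N and x of plate in the frame of tray below 0 m).
2. a finger holds the gate at least 0.6 rad open while the other pushes the plate, its middle past the gate (value of joint gate above 0.6 rad and contact force between the fingers and gate above 0.1 N and contact force between the fingers and plate above 0.05 N and x of plate in the frame of tray above 0 m).
At the end, for the whole second after the job is handed in: The plate lies flat and at rest (within 0.12 rad of level) on the bay floor beyond the ledge, and the gate is shut (within 0.06 rad) (x of plate in the frame of tray between 0.028 and 0.14 m and y of plate in the frame of tray between -0.05 and 0.05 m and z of plate in the frame of tray between 0 and 0.008 m and angle between plate's own z axis and vertical below 0.12 rad and value of joint gate below 0.06 rad and linear speed of plate below 0.02 m/s); the robot touches nothing.
It fails at once if the plate is lifted (its underside's middle more than 10 mm above the shelf) (height (world z) of plate above 0.024 m).
It fails at once if plate and gate press on one another (more than 0.5 N) (contact force between plate and gate above 0.5 N).
It fails at once if a bystander is moved more than 15 mm (distance of any of thumb_screw, tin, tap_handle, bowl, angle_plate, screwdriver from where it was at the start of the episode above 0.015 m).
It also fails if it takes over 48 s, if anything falls off the work surface, if the arm or the gripper's body presses on something with over 40 N, if the wrist force passes 120 N, or if a joint passes its speed limit or range.

## Robot

A 7-joint arm with a two-finger parallel gripper is mounted at the origin on the work surface. World frame = base frame: x ahead of the robot, y to its left, z up, the work surface at z = 0. Lengths are in m, angles in degrees, forces in N, time in s.
With the tool pointing down it reaches from about 0.425 to 0.875 m from the base axis. Payload 4.7 kg.
Tool frame: the origin (TCP) lies between the finger pads; the fingertips stand env.finger_overhang ahead of it and the grasp point (between the pads) lies 5 mm behind it (env.finger_overhang is the distance from the TCP to the fingertips, in m); z points along the fingers, y is the line along which they close (so a half turn about z gives the same grasp; the last joint's range is limited). The gripper opens to 87 mm and grips with 3 to 60 N. Pads are 19 mm wide; open, the fingers measure 117 mm over their backs; the gripper's body (75 mm by 190 mm) begins 51 mm behind the grasp point.
Start: joints at [-64.108, 18.392, -4.016, 83.108, 1.295, 78.541, -3.26], TCP at [0.276, 0.589, 0.237] pointing down, gripper open.
Joint ranges: [-163.93, 163.93], [-17.29, 119.83], [-79.2, 71.16], [3.27, 140.29], [-89.18, 269.18], [5.43, 117.66], [-154.24, 154.24]. Speed limits (degrees/s): [147.25, 147.25, 180, 180, 180, 180, 180].

## Interface

Orientations are given as [roll, pitch, yaw] about the fixed x, y, z axes, in that order (R = Rz(yaw) Ry(pitch) Rx(roll)).
In Python, from cell import telemetry, eyes, env, models gives the robot as it stands. The module is installed in compiled form; this text tells all that it offers.
- The arm moves only by the tool drive_tool, never from a script. Its arguments are lists of equal length, an entry for each row: "angular": the turn, a rotation vector about the tool's x, y, z in rad, a list of three; "delta_pos": the shift along the tool's x, y, z in cm, a list of three; "gripper": the finger opening in cm, from 0 to 8.7. A call has 1 to 20 rows; each row shifts and turns the commanded pose from where the row before left it, along the tool's axes as they then stand; what a row does not reach is not made up. A row lasts 1/10 s, in which the tool goes at most 50 mm and 8.59 degrees, less where a joint would pass 70% of its speed; a pose out of reach is approached as far as the arm can. A call with a gripper value outside its range is refused whole. The fingers move at their own pace and stop on an object; "squeeze" is the grip in N (left out, the last holds). Time passes only in rows, so rows that do not move let the fingers close. It gives the time, the measured TCP pose, the force, the opening and the grip force at its end, in the units of the state.
- telemetry.get_obs(): the state, without advancing time (a new reading comes with each control period).
- eyes.read_camera(name): name is "side" or "top" or "wrist"; returns a dict with "pixels" (480x640x3 uint8, red, green, blue), "mtx" (3x3 intrinsics, pixels), "origin" and "orientation" of the camera in the world. Camera axes: x right, y down, z forward; pixel columns grow to the right and rows downward; lengths in m; the calibration is good to about 2 mm. The wrist camera is an equidistant fisheye: a pixel r from the principal point sees the ray r / f radians off the axis. A picture is of the moment at which its call begins. There is no depth.
- env.sign_off(): hands the job in; it is judged then, once.
Trained networks look in a picture, given as the dict that the camera call returned (one of the last four; its "shot" number tells which), for a name from the list of things; names that differ only in an ending like _2 or _b are one class to them, and where a whole thing is asked for, a point or a joint stands for the part that bears it (a point fixed in the world has none). Each returns a list of dicts, best first, with "p" (0 to 1); they miss things now and then, are a little off and sometimes report something else, mostly with a low value. They report only what shows in the picture. A call takes as long as a camera call. They do not tell look-alikes from the thing itself.
- models.search_frame(picture, target): "centre" ([column, row] in pixels, amid what is visible of it).
- models.cut_out(picture, target): "pixels" (480x640 bool, what is visible of it) and "centre" ([column, row] in pixels, amid what is visible of it).
The state is a dict: "time_s": time; "qpos": joint angles; "joint_velocities": joint speeds; "effort": joint torques, N m; "tool_pos": TCP position; "tool_rot": TCP orientation; "force": force on the tool from outside, world axes, zero at the start; "wrist_torque": the same for the moment, N m; "grip_width": finger opening in m; "grasp_force": force on a finger pad.
Only numpy, scipy, OpenCV 4.12 (cv2) and the standard library are available. Lean on these libraries where they do the work, as an engineer would, in place of code of your own. Each camera call takes 0.05 s, during which the arm holds its last target. There are 200 camera calls.

## Working session

There is one attempt and no reset: what is moved stays moved. The work goes in short steps, Python scripts to look and compute and a tool call to move; the robot and the scene stay as the last step left them, time stands still between calls to the robot, and variables do not carry over. Pictures are saved under pics/ and viewed, at most 10 in all, crops included, and the job is handed in when it is done.

Besides the shell and the picture viewer there is one more tool, called as name(argument=value, ...) on one line, values as JSON. drive_tool: Moves the arm, as the interface text tells. Its arguments: {"type":"object","properties":{"angular":{"type":"array","items":{"type":"array","items":{"type":"number"}}},"delta_pos":{"type":"array","items":{"type":"array","items":{"type":"number"}}},"gripper":{"type":"array","items":{"type":"number"}},"squeeze":{"type":"number"}},"required":["angular","delta_pos","gripper"]}

```bash
mkdir -p pics; cat > h.py <<'E'
import numpy as np, cv2
from scipy.spatial.transform import Rotation as R
from cell import telemetry, eyes, env, models
def rotm(o):
    o=np.array(o,float)
    if o.shape==(3,3): return o
    if o.size==4: return R.from_quat(o).as_matrix()
    return R.from_euler('xyz',o,degrees=True).as_matrix()
def ray(c,px,fish=False):
    K=np.array(c['mtx']);x=(px[0]-K[0,2])/K[0,0];y=(px[1]-K[1,2])/K[1,1]
    if fish:
        r=np.hypot(x,y);d=np.array([np.sin(r)*x/max(r,1e-9),np.sin(r)*y/max(r,1e-9),np.cos(r)])
    else: d=np.array([x,y,1.])
    return rotm(c['orientation'])@d
def atz(c,px,z,fish=False):
    d=ray(c,px,fish);o=np.array(c['origin']);return o+d*(z-o[2])/d[2]
def proj(c,P):
    K=np.array(c['mtx']);q=rotm(c['orientation']).T@(np.array(P)-c['origin']);return (K@q/q[2])[:2]
def save(n,p): cv2.imwrite('pics/'+n,p[:,:,::-1])
E
python3 - <<'E'
from h import *
print(telemetry.get_obs(), env.finger_overhang)
for n in ['top','side']:
    c=eyes.read_camera(n);save(n+'1.png',c['pixels']);print(n,c['mtx'],c['origin'],c['orientation'])
    for t,z in [('plate',.026),('gate_hinge',.02),('gate',.06),('lane',.014),('ledge',.014),('bay',.004),('thumb_screw',.026),('tin',.042),('angle_plate',.075),('tap_handle',.02),('bowl',.045)]:
        for d in models.search_frame(c,t)[:4]: print(t,round(d['p'],2),np.round(d['centre'],1),atz(c,d['centre'],z).round(4))
E
```

```text
{'time_s': 0.0, 'qpos': array([-64.10710656,  18.43807093,  -4.01629291,  83.17661337,
         1.29750643,  78.54137243,  -3.26124827]), 'joint_velocities': array([ 0.01416646,  0.06011453, -0.06553337, -0.06329352, -0.0281835 ,
        0.06072875, -0.11851012]), 'effort': array([-3.73310002e-05, -4.91282988e+01, -4.03929306e-01, -3.12531388e+01,
       -6.40424690e-02,  4.35093138e-02,  1.66163468e-04]), 'tool_pos': array([0.2753969 , 0.58817462, 0.23545783]), 'tool_rot': array([-1.79889334e+02,  8.11324304e-03,  1.54916876e+02]), 'force': array([-0.64588802,  0.06812008, -0.21468054]), 'wrist_torque': array([-0.03905956, -0.00601826,  0.02541452]), 'grasp_force': 0.0, 'grip_width': 0.0868887272089412} 0.014
top [[542.1434825    0.         314.32912101]
 [  0.         542.1434825  243.06268746]
 [  0.           0.           1.        ]] [ 0.40238472 -0.11040206  1.32215111] [-173.95291821   -0.52619842  -91.70231544]
plate 0.84 [272.6 253.5] [ 0.517  -0.0256  0.026 ]
plate 0.65 [322.1 307.7] [ 0.3845 -0.1402  0.026 ]
plate 0.49 [241.4 269.1] [0.4818 0.0497 0.026 ]
gate_hinge 0.77 [
[... 1012 characters left out ...]
gate_hinge 0.89 [231.6 251.1] [ 0.6379 -0.0068  0.02  ]
gate 0.75 [231.8 250.5] [0.6064 0.0185 0.06  ]
lane 0.89 [239.8 261.5] [ 6.126e-01 -4.000e-04  1.400e-02]
ledge 0.64 [240.1 262.1] [6.111e-01 4.000e-04 1.400e-02]
bay 0.93 [237.5 263.8] [ 6.195e-01 -2.000e-04  4.000e-03]
thumb_screw 0.62 [277.8 311.9] [0.4797 0.0524 0.026 ]
thumb_screw 0.41 [159.2 293.5] [0.6579 0.1375 0.026 ]
tin 0.97 [231.4 343.2] [0.4885 0.1436 0.042 ]
angle_plate 0.63 [240.9 263.9] [0.5614 0.0418 0.075 ]
angle_plate 0.57 [158.4 289.7] [0.623  0.1538 0.075 ]
tap_handle 0.91 [314.5 240.3] [ 0.5349 -0.1193  0.02  ]
tap_handle 0.31 [316.6 186.7] [ 0.6308 -0.2566  0.02  ]
bowl 0.86 [314.8 189.3] [ 0.6086 -0.2198  0.045 ]
```

```bash
python3 - <<'E'
import cv2
t=cv2.imread('pics/top1.png');s=cv2.imread('pics/side1.png')
cv2.imwrite('pics/c1.png',cv2.resize(t[140:340,150:400],(750,600),interpolation=cv2.INTER_CUBIC))
cv2.imwrite('pics/c2.png',cv2.resize(s[160:380,120:410],(790,600),interpolation=cv2.INTER_CUBIC))
E
```

```text
(no output)
```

View pics/c1.png

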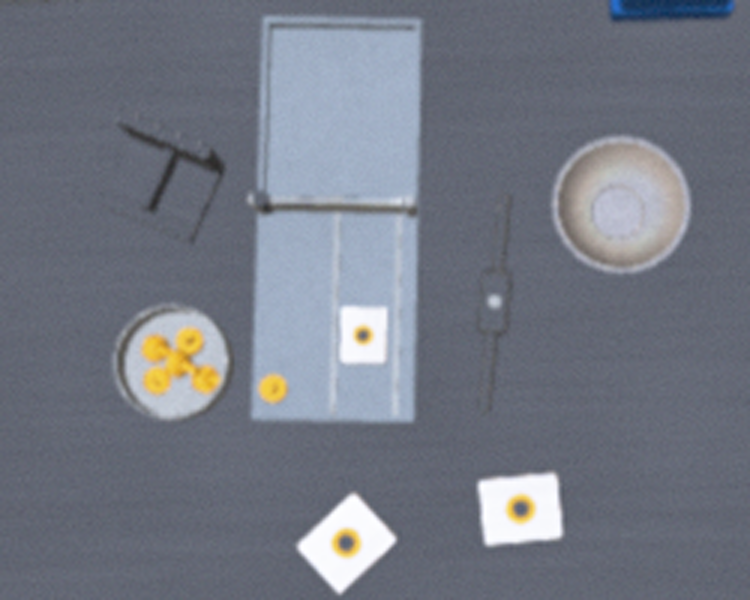

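View pics/c2.png

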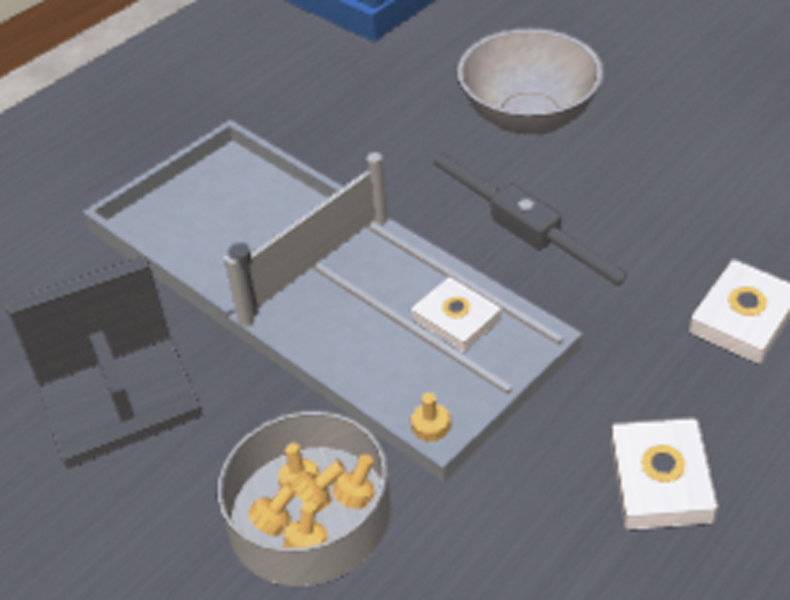

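Candidates for the plate: top crop (362,335) in the lane, (346,543) and (520,508) off the tray in front. The one in the lane is clearly the smallest and it lies in the lane, so it is the one meant; its enlarged view is in these crops. I'll fit the tray pose next.

```bash
cat > fit.py <<'E'
from h import *
from scipy.optimize import least_squares
t=eyes.read_camera('top');s=eyes.read_camera('side')
T=lambda u,v:(150+u/3,140+v/3); S=lambda u,v:(120+u/2.724,160+v/2.727)
obs=[(t,T(251,419),(-170,65,14)),(t,T(414,421),(-170,-65,14)),(t,T(264,17),(158,63,18)),(t,T(421,18),(158,-63,18)),
(t,T(412,211),(0,-60,71)),(t,T(397,415),(-165,-50,18)),(t,T(332,412),(-165,0,18)),
(s,S(580,333),(-170,-65,14)),(s,S(445,461),(-170,65,14)),(s,S(239,248),(0,60,71)),(s,S(375,157),(0,-60,71)),(s,S(560,340),(-165,-50,18)),(s,S(508,387),(-165,0,18)),(s,S(85,213),(158,63,18)),(s,S(230,122),(158,-63,18))]
def W(p,q):
    q=np.array(q)/1000;c,n=np.cos(p[2]),np.sin(p[2]);return np.array([p[0]+c*q[0]-n*q[1],p[1]+n*q[0]+c*q[1],q[2]])
f=lambda p:np.concatenate([proj(c,W(p,q))-px for c,px,q in obs])
r=least_squares(f,[.62,0,0],loss='soft_l1');p=r.x;print(p[:2],np.degrees(p[2]));print(f(p).reshape(-1,2).round(1).tolist())
def loc(w): c,n=np.cos(p[2]),np.sin(p[2]);d=np.array(w[:2])-p[:2];return (np.array([[c,n],[-n,c]])@d*1000).round(1)
for c,px in((t,T(362,335)),(s,S(457,307))):
    w=atz(c,px,.026);print('insert',w,loc(w))
for c in(t,s):
    for d in models.cut_out(c,'plate')[:3]:
        if abs(loc(atz(c,d['centre'],.026))[1]+25)<25:
            m=d['pixels'];cs=cv2.findContours(m.astype(np.uint8),0,2)[0];b=cv2.boxPoints(cv2.minAreaRect(max(cs,key=len)))
            print([loc(atz(c,q,.026)).tolist() for q in b],m.sum())
E
python3 fit.py
```

```text
[ 0.62412543 -0.00340645] -2.5360875912962166
[[0.4, 0.2], [0.2, 0.3], [0.7, 0.7], [-0.4, 1.2], [-0.8, -3.5], [-0.5, 0.1], [0.4, 0.8], [0.4, -0.6], [-0.9, 1.6], [-2.3, 2.6], [-0.5, -0.7], [0.1, -1.0], [0.4, -0.2], [0.7, -1.3], [-0.2, -0.6]]
insert [ 0.52155089 -0.02107997  0.026     ] [-101.7  -22.2]
insert [ 0.51982619 -0.02205673  0.026     ] [-103.4  -23.2]
[[-81.0, -5.7], [-80.5, -39.3], [-123.9, -40.3], [-124.4, -6.8]] 277
[[-82.5, 1.5], [-69.5, -43.1], [-127.5, -40.5], [-137.9, 2.6]] 543
```

drive_tool(angular=[[0,0,0],[0,0,0],[0,0,0],[0,0,0],[0,0,0],[0,0,0],[0,0,0],[0,0,0],[0,0,0],[0,0,0],[0,0,0],[0,0,0],[0,0,0],[0,0,0],[0,0,0],[0,0,0],[0,0,0],[0,0,0],[0,0,0],[0,0,0]], delta_pos=[[-2.3,-2.13,0.5],[-2.3,-2.13,0.5],[-2.3,-2.13,0.5],[-2.3,-2.13,0.5],[-2.3,-2.13,0.5],[-2.3,-2.13,0.5],[-2.3,-2.13,0.5],[-2.3,-2.13,0.5],[-2.3,-2.13,0.5],[-2.3,-2.13,0.5],[-2.3,-2.13,0.5],[-2.3,-2.13,0.5],[-2.3,-2.13,0.5],[-2.3,-2.13,0.5],[-2.3,-2.13,0.5],[-2.3,-2.13,0.5],[-2.3,-2.13,0.5],[-2.3,-2.13,0.5],[-2.3,-2.13,0.5],[-2.3,-2.13,0.5]], gripper=[7,7,7,7,7,7,7,7,7,7,7,7,7,7,7,7,7,7,7,7], squeeze=40)

```text
time_s: 3.4
tool_pos: [0.5121, 0.0067, 0.1367]
tool_rot: [180.0, 0.0, 154.9]
force: [0.1, 0.8, -0.1]
grip_width: 0.0702
grasp_force: 0.0
```

drive_tool(angular=[[0,0,0.081],[0,0,0.081],[0,0,0.081],[0,0,0.081],[0,0,0.081],[0,0,0.081],[0,0,0.081],[0,0,0],[0,0,0],[0,0,0]], delta_pos=[[0,0,0],[0,0,0],[0,0,0],[0,0,0],[0,0,0],[0,0,0],[0,0,0],[0,0,0],[0,0,0],[0,0,0]], gripper=[7,7,7,7,7,7,7,7,7,7])

```text
time_s: 4.4
tool_pos: [0.5117, 0.0079, 0.1366]
tool_rot: [180.0, 0.0, 122.5]
force: [-0.1, -0.2, -0.1]
grip_width: 0.0703
grasp_force: 0.0
```

```bash
python3 - <<'E'
from h import *
p=[.62413,-.0034,np.radians(-2.54)]
c,n=np.cos(p[2]),np.sin(p[2])
def loc(w): d=np.array(w[:2])-p[:2];return (np.array([[c,n],[-n,c]])@d*1000).round(1)
w=eyes.read_camera('wrist');print(w['mtx'],w['origin'],w['orientation'])
for d in models.cut_out(w,'plate')[:3]:
    cs=cv2.findContours(d['pixels'].astype(np.uint8),0,2)[0];b=cv2.boxPoints(cv2.minAreaRect(max(cs,key=len)))
    print(d['p'],d['centre'],loc(atz(w,d['centre'],.026,True)),[loc(atz(w,q,.026,True)).tolist() for q in b])
# draw the predicted tray points
im=w['pixels'].copy()
K=np.array(w['mtx'])
def pf(P):
    q=rotm(w['orientation']).T@(np.array(P)-w['origin']);a=np.arctan2(np.hypot(q[0],q[1]),q[2]);u=q[:2]/np.hypot(*q[:2])*a
    return (K[0,0]*u[0]+K[0,2],K[1,1]*u[1]+K[1,2])
for q in [(-165,0,18),(-165,-50,18),(0,0,18),(0,60,71),(0,-60,71),(12,-25,14),(-170,65,14),(-170,-65,14),(0,-54,63)]:
    q=np.array(q)/1e3;u=pf([p[0]+c*q[0]-n*q[1],p[1]+n*q[0]+c*q[1],q[2]]);cv2.circle(im,tuple(int(round(v)) for v in u),4,(255,0,0),1)
save('w1.png',im)
E
```

```text
[[371.64829954   0.         322.69991453]
 [  0.         371.64829954 245.05826043]
 [  0.           0.           1.        ]] [0.46942176 0.0726494  0.28460914] [ 1.63791015e+02 -2.31193872e-02  3.24454610e+01]
0.83 [314.2, 281.5] [-103.7  -19.3] [[-125.0, -40.1], [-126.4, -1.5], [-81.9, -1.1], [-78.5, -40.9]]
0.79 [148.2, 151.1] [-262.4   -7.2] [[-305.7, -2.0], [-262.0, 32.9], [-218.9, -10.3], [-260.2, -48.3]]
0.68 [114.5, 280.7] [-240.2 -118.3] [[-258.9, -142.2], [-267.9, -114.8], [-220.2, -83.5], [-210.2, -108.1]]
```

View pics/w1.png

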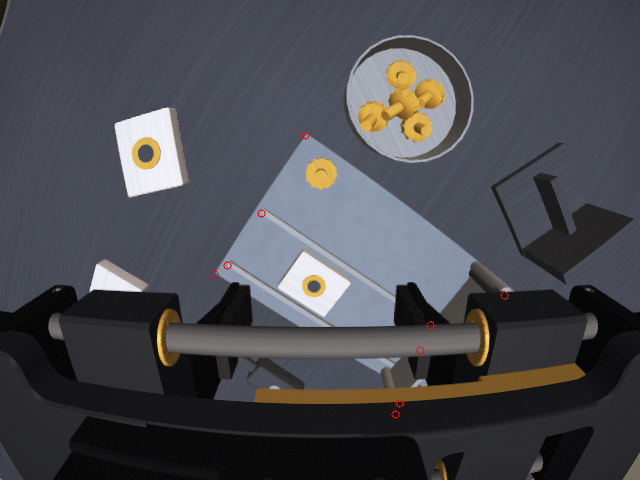

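The wrist view shows the plate at (314,285) between the strips. The predicted tray corners land on the real ones at (306,135), (262,213) and (228,265), so the pose holds. Descending behind the plate.

drive_tool(angular=[[0,0,0],[0,0,0],[0,0,0],[0,0,0],[0,0,0],[0,0,0],[0,0,0],[0,0,0],[0,0,0],[0,0,0],[0,0,0],[0,0,0],[0,0,0],[0,0,0]], delta_pos=[[0,0,1],[0,0,1],[0,0,1],[0,0,1],[0,0,1],[0,0,1],[0,0,1],[0,0,1],[0,0,0.8],[0,0,0.7],[0,0,0.5],[0,0,0.4],[0,0,0],[0,0,0]], gripper=[7,7,7,7,7,7,7,7,7,7,7,7,7,7])

```text
time_s: 5.9
tool_pos: [0.5118, 0.0079, 0.0327]
tool_rot: [180.0, 0.0, 122.4]
force: [0.3, 0.1, -0.6]
grip_width: 0.07
grasp_force: 0.0
```

```bash
python3 - <<'E'
from h import *
s=eyes.read_camera('side')
save('s2.png',cv2.resize(s['pixels'][160:380,120:410],(790,600),interpolation=cv2.INTER_CUBIC))
E
```

```text
(no output)
```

View pics/s2.png

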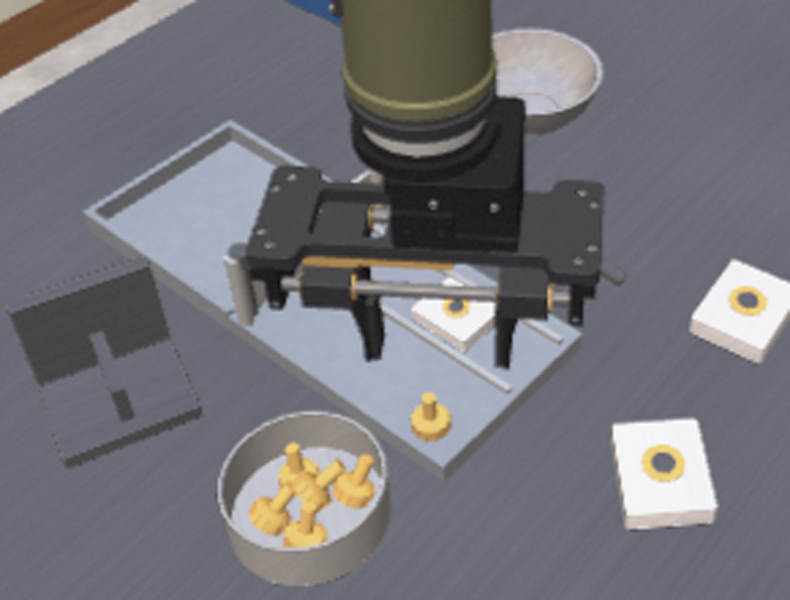

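The side view shows finger A's tip at (505,362) in the lane behind the plate, and finger B's tip at (372,355) on the plain shelf before the gate. Pushing along tray +x.

drive_tool(angular=[[0,0,0],[0,0,0],[0,0,0],[0,0,0],[0,0,0],[0,0,0],[0,0,0],[0,0,0],[0,0,0],[0,0,0],[0,0,0],[0,0,0],[0,0,0],[0,0,0],[0,0,0],[0,0,0],[0,0,0],[0,0,0],[0,0,0],[0,0,0]], delta_pos=[[-0.287,0.41,0],[-0.287,0.41,0],[-0.287,0.41,0],[-0.287,0.41,0],[-0.287,0.41,0],[-0.287,0.41,0],[-0.287,0.41,0],[-0.287,0.41,0],[-0.287,0.41,0],[-0.287,0.41,0],[-0.287,0.41,0],[-0.287,0.41,0],[-0.287,0.41,0],[-0.287,0.41,0],[-0.287,0.41,0],[-0.287,0.41,0],[-0.287,0.41,0],[-0.287,0.41,0],[0,0,0],[0,0,0]], gripper=[7,7,7,7,7,7,7,7,7,7,7,7,7,7,7,7,7,7,7,7])

```text
time_s: 7.95
tool_pos: [0.5979, 0.0044, 0.0313]
tool_rot: [-179.6, -0.3, 122.5]
force: [-10.3, 0.2, 5.3]
grip_width: 0.0697
grasp_force: 4.5
```

```bash
python3 - <<'E'
from h import *
s=eyes.read_camera('side');w=eyes.read_camera('wrist')
a=cv2.resize(s['pixels'][160:380,120:410],(400,300),interpolation=cv2.INTER_CUBIC)
b=cv2.resize(w['pixels'],(400,300))
save('s3.png',np.hstack([a,b]))
E
```

```text
(no output)
```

View pics/s3.png

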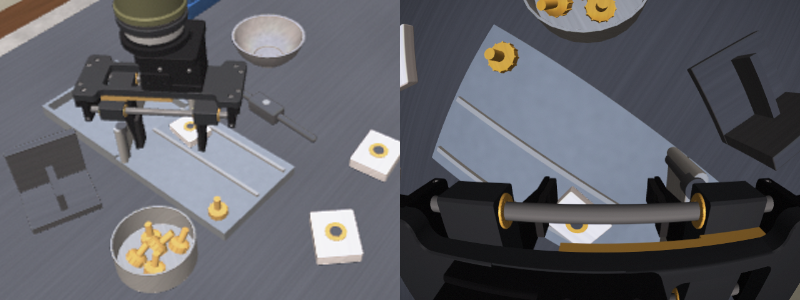

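```bash
python3 - <<'E'
from h import *
s=eyes.read_camera('side');w=eyes.read_camera('wrist');t=telemetry.get_obs();print(t['force'],t['wrist_torque'],t['tool_pos'],t['grasp_force'])
a=cv2.resize(s['pixels'][215:285,190:290],(400,280),interpolation=cv2.INTER_CUBIC)
b=cv2.resize(w['pixels'][200:480,180:580],(400,280))
a2=cv2.resize(w['pixels'][280:410,220:420],(800,520)[:2] if 0 else (800,320))
save('s4.png',np.vstack([np.hstack([a,b]),a2]))
E
```

```text
[-10.43719331   0.91633877   4.26399207] [0.21874215 1.81439296 0.3222572 ] [0.59789609 0.0043941  0.0313363 ] 4.457945767790079
```

View pics/s4.png

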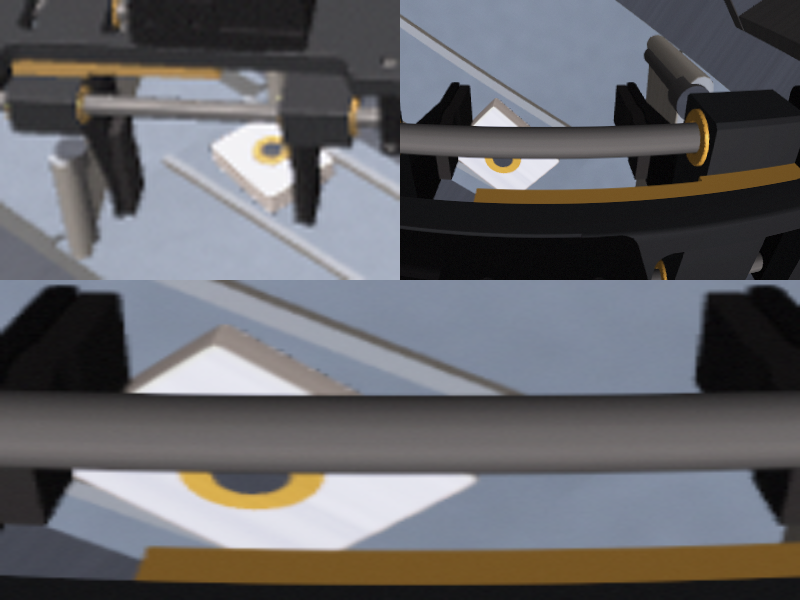

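The plate has yawed, nose to the right, and is wedging between the strips, so the push is left of its centre. I'll measure its corners from this crop.

```bash
python3 - <<'E'
from h import *
p=[.62413,-.0034,np.radians(-2.54)]
c,n=np.cos(p[2]),np.sin(p[2])
def loc(w): d=np.array(w[:2])-p[:2];return (np.array([[c,n],[-n,c]])@d*1000).round(1)
w=eyes.read_camera('wrist');s=eyes.read_camera('side')
P=lambda u,v:(220+u/4,280+(v-280)/2.46); S=lambda u,v:(190+u/4,215+v/4)
for k,px,z in [('tail-left',P(215,347),.026),('front-left',P(475,478),.026),('tail-right',P(75,478),.026),('Atip inner',P(45,525),.018),('Atip top',P(125,390),.018),('strip',P(520,395),.018),('insert',P(252,478),.026)]: print('w',k,loc(atz(w,px,z,True)))
for k,px,z in [('left corner',S(212,150),.026),('near corner',S(270,198),.026),('insert',S(272,151),.026),('Atip',S(300,224),.018),('Atip2',S(316,220),.018),('Btip',S(122,215),.018),('strip end?',S(165,160),.018)]: print('s',k,loc(atz(s,px,z)))
print(loc(telemetry.get_obs()['tool_pos']))
E
```

```text
w tail-left [-47.4  -4.4]
w front-left [ -5.9 -10.7]
w tail-right [-46.  -40.4]
w Atip inner [-41.8 -60.1]
w Atip top [-50.2 -23.2]
w strip [-9.8  4.5]
w insert [-28.2 -26.7]
s left corner [-9.3 -9.4]
s near corner [-50.   -4.4]
s insert [-30.4 -25.8]
s Atip [-65.2  -6.5]
s Atip2 [-68.9 -12.6]
s Btip [-1.6 38.3]
s strip end? [8.8 3.2]
[-26.5   6.6]
```

drive_tool(angular=[[0,0,0],[0,0,0],[0,0,0],[0,0,0],[0,0,0],[0,0,0],[0,0,0],[0,0,0],[0,0,0],[0,0,0],[0,0,0],[0,0,0],[0,0,0]], delta_pos=[[0.287,-0.41,0],[0.287,-0.41,-0.1],[-0.287,-0.2,0],[-0.287,-0.2,0],[0,0,0],[-0.23,0.33,0],[-0.23,0.33,0],[-0.23,0.33,0],[-0.23,0.33,0],[-0.23,0.33,0],[-0.23,0.33,0],[-0.23,0.33,0],[0,0,0]], gripper=[7,7,7,7,7,7,7,7,7,7,7,7,7])

```text
time_s: 9.55
tool_pos: [0.6174, -0.0055, 0.0327]
tool_rot: [-179.7, -0.1, 122.4]
force: [-8.7, -3.2, 2.2]
grip_width: 0.0699
grasp_force: 3.9
```

```bash
python3 - <<'E'
from h import *
s=eyes.read_camera('side');w=eyes.read_camera('wrist');t=telemetry.get_obs();print(t['force'],t['wrist_torque'],t['tool_pos'],t['grasp_force'])
a=cv2.resize(s['pixels'][215:285,190:290],(400,280),interpolation=cv2.INTER_CUBIC)
b=cv2.resize(w['pixels'][200:480,180:580],(400,280))
a2=cv2.resize(w['pixels'][280:410,220:420],(800,320))
save('s5.png',np.vstack([np.hstack([a,b]),a2]))
E
```

```text
[-9.24129837 -2.92881523  1.07406988] [-0.4691566   1.57320364  0.19185195] [ 0.61741794 -0.00546919  0.03275659] 3.7913673516595736
```

View pics/s5.png

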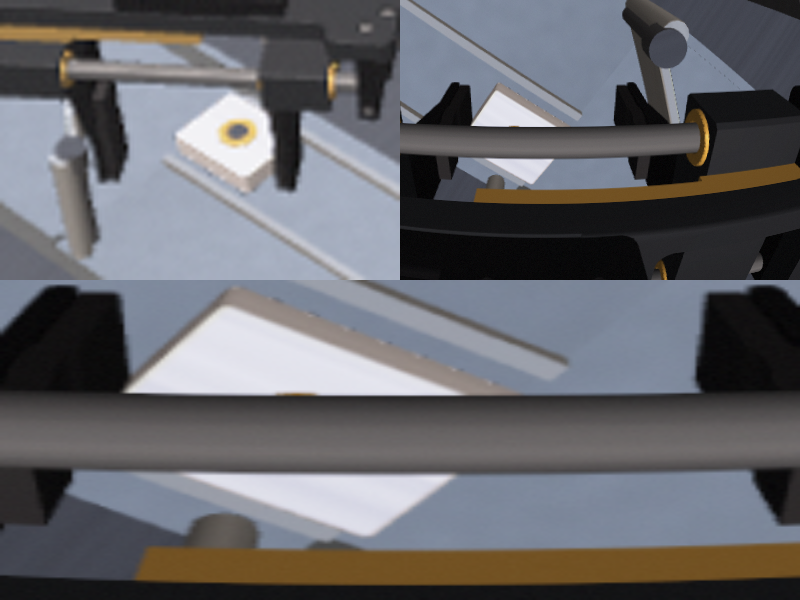

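The plate is straight again, its left edge parallel to the strip from (235,300) to (480,385) in the lower panel, and the gate is about 50° open. Continuing to push through.

drive_tool(angular=[[0,0,0],[0,0,0],[0,0,0],[0,0,0],[0,0,0],[0,0,0],[0,0,0],[0,0,0],[0,0,0],[0,0,0],[0,0,0],[0,0,0],[0,0,0],[0,0,0],[0,0,0]], delta_pos=[[-0.23,0.33,0],[-0.23,0.33,0],[-0.23,0.33,0],[-0.23,0.33,0],[-0.23,0.33,0],[-0.23,0.33,0],[-0.23,0.33,0],[-0.23,0.33,0],[-0.23,0.33,0],[-0.23,0.33,0],[-0.23,0.33,0],[-0.23,0.33,0],[-0.23,0.33,0],[0,0,0],[0,0,0]], gripper=[7,7,7,7,7,7,7,7,7,7,7,7,7,7,7])

```text
time_s: 11.15
tool_pos: [0.6725, -0.0081, 0.0338]
tool_rot: [180.0, 0.2, 122.3]
force: [-1.3, -4.0, -0.9]
grip_width: 0.07
grasp_force: 2.2
```

```bash
python3 - <<'E'
from h import *
s=eyes.read_camera('side');w=eyes.read_camera('wrist');t=telemetry.get_obs();print(t['force'],t['wrist_torque'],t['tool_pos'],t['grasp_force'])
a=cv2.resize(s['pixels'][195:265,160:260],(400,280),interpolation=cv2.INTER_CUBIC)
b=cv2.resize(w['pixels'][200:480,180:580],(400,280))
a2=cv2.resize(w['pixels'][280:410,220:420],(800,320))
save('s6.png',np.vstack([np.hstack([a,b]),a2]))
E
```

```text
[-0.88735949 -5.25326923 -1.42027811] [-1.03138514  0.11348162 -0.16326258] [ 0.67251163 -0.00770695  0.03386839] 2.1437347095343284
```

View pics/s6.png

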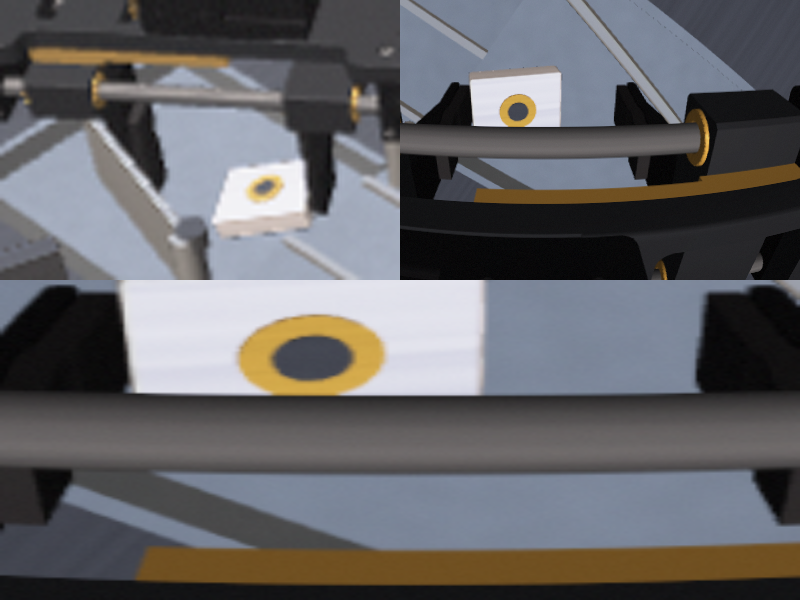

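```bash
python3 - <<'E'
from h import *
p=[.62413,-.0034,np.radians(-2.54)]
c,n=np.cos(p[2]),np.sin(p[2])
def loc(w): d=np.array(w[:2])-p[:2];return (np.array([[c,n],[-n,c]])@d*1000).round(1)
w=eyes.read_camera('wrist');s=eyes.read_camera('side')
for z in(.014,.016,.02,.024,.028):print(z,loc(atz(w,(298,311.3),z,True)),loc(atz(s,(226.25,241.75),z)))
B=lambda u,v:(180+u,200+v)
for q in [(470,80-0),(560,73)]: print('top corners w',[ (z,loc(atz(w,B(q[0]-400,q[1]),z,True)).tolist()) for z in(.016,.026)])
S=lambda u,v:(160+u/4,195+v/4)
for q in [(228,172),(213,227),(307,213),(302,160)]: print('s',[ (z,loc(atz(s,S(*q),z)).tolist()) for z in(.016,.026)])
E
```

```text
0.014 [ 41.2 -14.8] [ 44.9 -17.5]
0.016 [ 40.7 -13.9] [ 43.1 -16.2]
0.02 [ 39.8 -12.1] [ 39.6 -13.6]
0.024 [ 38.9 -10.3] [ 36.1 -11. ]
0.028 [38.  -8.5] [32.6 -8.4]
top corners w [(0.016, [12.4, -13.5]), (0.026, [11.8, -9.0])]
top corners w [(0.016, [45.9, 14.5]), (0.026, [43.4, 17.3])]
s [(0.016, [64.1, -12.3]), (0.026, [54.9, -5.9])]
s [(0.016, [41.7, 16.8]), (0.026, [32.9, 22.7])]
s [(0.016, [15.5, -16.4]), (0.026, [7.2, -9.9])]
s [(0.016, [43.4, -39.9]), (0.026, [34.6, -33.0])]
```

Seen from both cameras, the plate's rear corner is right at the ledge (x≈13 mm) and it has yawed flush with the pad. It may still be leaning, so I'll push a little further.

drive_tool(angular=[[0,0,0],[0,0,0],[0,0,0],[0,0,0]], delta_pos=[[-0.23,0.33,0],[-0.23,0.33,0],[0,0,0],[0,0,0]], gripper=[7,7,7,7])

```text
time_s: 11.75
tool_pos: [0.6797, -0.0062, 0.0336]
tool_rot: [180.0, -0.0, 122.4]
force: [-2.2, -3.7, -0.4]
grip_width: 0.0699
grasp_force: 1.9
```

```bash
python3 - <<'E'
from h import *
s=eyes.read_camera('side');w=eyes.read_camera('wrist');t=telemetry.get_obs();print(t['force'],t['tool_pos'],t['grasp_force'])
a=cv2.resize(s['pixels'][195:265,160:260],(400,280),interpolation=cv2.INTER_CUBIC)
b=cv2.resize(w['pixels'][200:480,180:580],(400,280))
a2=cv2.resize(w['pixels'][260:390,220:420],(800,320))
save('s7.png',np.vstack([np.hstack([a,b]),a2]))
E
```

```text
[-3.31393036 -3.79690155 -1.04857865] [ 0.67968414 -0.006331    0.03362029] 1.8918696348555386
```

View pics/s7.png

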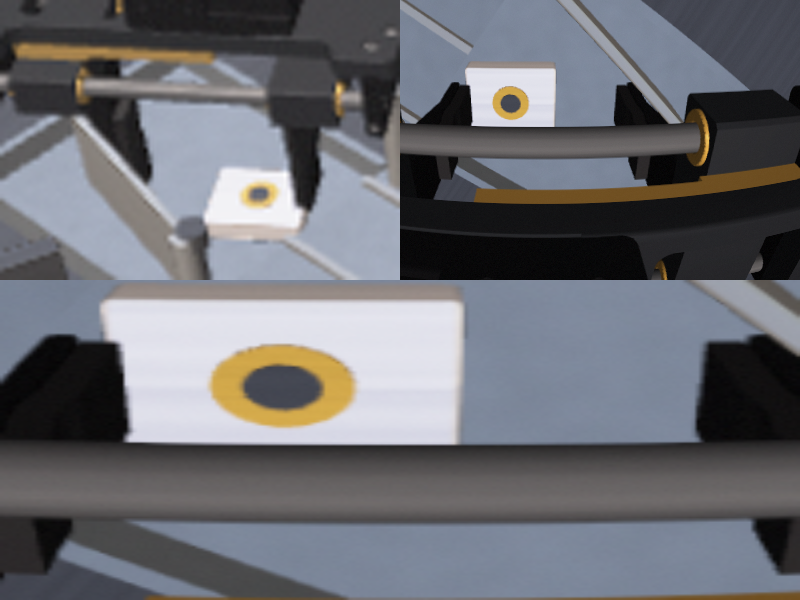

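```bash
python3 - <<'E'
from h import *
p=[.62413,-.0034,np.radians(-2.54)]
c,n=np.cos(p[2]),np.sin(p[2])
def loc(w): d=np.array(w[:2])-p[:2];return (np.array([[c,n],[-n,c]])@d*1000).round(1)
w=eyes.read_camera('wrist');s=eyes.read_camera('side')
P=lambda u,v:(220+u/4,260+(v-280)/2.46); S=lambda u,v:(160+u/4,195+v/4)
for k,a,b in [('insert',P(283,387),S(259,195)),('rear',P(103,301),S(306,214)),('left',P(464,301),S(206,225))]:
    for z in(.012,.016,.020,.026):print(k,z,loc(atz(w,a,z,True)),loc(atz(s,b,z)))
print('right/front side',loc(atz(s,S(222,168),.016)),'tcp',loc(telemetry.get_obs()['tool_pos']))
E
```

```text
insert 0.012 [ 43.2 -12.3] [ 44.8 -13.3]
insert 0.016 [ 42.5 -10.6] [ 41.3 -10.7]
insert 0.02 [41.7 -8.8] [37.8 -8.2]
insert 0.026 [40.5 -6.2] [32.5 -4.4]
rear 0.012 [14.7 -9.5] [ 18.7 -18.2]
rear 0.016 [14.6 -7.8] [ 15.4 -15.6]
rear 0.02 [14.5 -6.1] [ 12.  -13.1]
rear 0.026 [14.4 -3.6] [ 7.  -9.2]
left 0.012 [51. 16.] [48.7 15.5]
left 0.016 [50.  17.1] [45.1 17.9]
left 0.02 [49.1 18.2] [41.6 20.2]
left 0.026 [47.6 19.8] [36.3 23.8]
right/front side [ 68.3 -12.4] tcp [55.6 -0.5]
```

Both cameras agree on a top height of 15.5 mm at (42,−11). The plate lies flat on the bay floor with its rear corner at x≈14.5 mm, past the ledge. Lifting the tips slightly and drawing straight back so the gate follows the finger shut.

drive_tool(angular=[[0,0,0],[0,0,0],[0,0,0],[0,0,0],[0,0,0],[0,0,0],[0,0,0],[0,0,0],[0,0,0],[0,0,0],[0,0,0],[0,0,0],[0,0,0],[0,0,0],[0,0,0],[0,0,0],[0,0,0],[0,0,0],[0,0,0],[0,0,0]], delta_pos=[[0,0,-0.3],[0,0,-0.3],[0.287,-0.41,0],[0.287,-0.41,0],[0.287,-0.41,0],[0.287,-0.41,0],[0.287,-0.41,0],[0.287,-0.41,0],[0.287,-0.41,0],[0.287,-0.41,0],[0.287,-0.41,0],[0.287,-0.41,0],[0.287,-0.41,0],[0.287,-0.41,0],[0.287,-0.41,0],[0.287,-0.41,0],[0.287,-0.41,0],[0.287,-0.41,0],[0.287,-0.41,0],[0.287,-0.41,0]], gripper=[7,7,7,7,7,7,7,7,7,7,7,7,7,7,7,7,7,7,7,7])

```text
time_s: 13.95
tool_pos: [0.5889, -0.0016, 0.0396]
tool_rot: [-180.0, -0.1, 122.5]
force: [-2.7, -2.5, 1.5]
grip_width: 0.07
grasp_force: 1.4
```

drive_tool(angular=[[0,0,0],[0,0,0],[0,0,0],[0,0,0],[0,0,0],[0,0,0],[0,0,0],[0,0,0],[0,0,0],[0,0,0],[0,0,0],[0,0,0],[0,0,0],[0,0,0]], delta_pos=[[0.287,-0.41,0],[0.287,-0.41,0],[0.287,-0.41,0],[0.287,-0.41,0],[0.287,-0.41,0],[0.287,-0.41,0],[0.287,-0.41,0],[0.287,-0.41,0],[0,0,-2],[0,0,-3],[0,0,-3],[0,0,-2],[0,0,0],[0,0,0]], gripper=[7,7,7,7,7,7,7,7,7,7,7,7,7,7])

```text
time_s: 15.35
tool_pos: [0.5496, -0.0006, 0.1394]
tool_rot: [180.0, -0.0, 122.4]
force: [-0.6, -0.3, 0.3]
grip_width: 0.07
grasp_force: 0.0
```

```bash
python3 - <<'E'
from h import *
s=eyes.read_camera('side');w=eyes.read_camera('top');t=telemetry.get_obs();print(t['force'],t['tool_pos'],t['time_s'])
a=cv2.resize(s['pixels'][190:310,140:300],(400,300),interpolation=cv2.INTER_CUBIC)
b=cv2.resize(w['pixels'][140:290,180:380],(400,300))
save('s8.png',np.hstack([a,b]))
E
```

```text
[-0.67022841  0.58358304 -0.51242098] [ 0.54869881 -0.00061466  0.13817152] 15.45
```

View pics/s8.png

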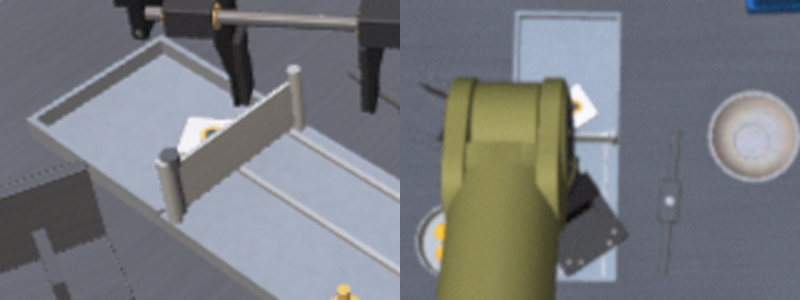

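The gate is shut, running post to post from (170,190) to (293,100) in the left half. The plate lies flat in the bay behind it at (205,135), the bystanders in view look undisturbed and the arm is clear. Handing in.

```bash
python3 -c "
from cell import env
print(env.sign_off())"
```

```text
the job is handed in; nothing more can be done
None
```

I handed the job in at 15.45 s: the last pictures show the plate flat on the bay floor, the gate shut, and the arm clear. The sign-off did not report a verdict.

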